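Restock the empty cells of a tin crate

TASK

Fill the two empty cells of the wooden crate with the two spare tins from the bench, standing upright on the crate's floor, caps up. The fallen tin must first be stood upright on the bench and let go there, then taken again another way and put in. Lower the tins in rather than dropping them, and leave the tins and the low pot already in the crate, and the other things on the bench, where they are.

Things in the scene. Friction and masses are not known exactly. Their poses are not given: they have to be found in the camera images.
- crate: fixed open wooden crate, 178 (x) by 258 mm (y), rim 124 mm above the bench, walls 9 mm. Six square cells 74 x 74 mm, two rows of three, pitch 80 mm; 6 mm dividers up to 104 mm, floor at 24 mm above the bench. Caps of tins stand above the rim. Two cells are empty, three hold tins, one a low pot; which is which changes. Origin: centre of its underside on the bench; z up
- cell0 (a point): centre of the floor of crate cell 0, at x = -40 mm, y = -80 mm, z = 24 mm in the crate's frame; its axes are the crate's
- cell1 (a point): centre of the floor of crate cell 1, at x = -40 mm, y = +0 mm, z = 24 mm in the crate's frame; its axes are the crate's
- cell2 (a point): centre of the floor of crate cell 2, at x = -40 mm, y = +80 mm, z = 24 mm in the crate's frame; its axes are the crate's
- cell3 (a point): centre of the floor of crate cell 3, at x = +40 mm, y = -80 mm, z = 24 mm in the crate's frame; its axes are the crate's
- cell4 (a point): centre of the floor of crate cell 4, at x = +40 mm, y = +0 mm, z = 24 mm in the crate's frame; its axes are the crate's
- cell5 (a point): centre of the floor of crate cell 5, at x = +40 mm, y = +80 mm, z = 24 mm in the crate's frame; its axes are the crate's
- tin0: a tin already standing in a cell of the crate; to be left there. Square steel tin, 60 x 60 mm, 105 mm tall, closed, about 0.35 kg (plus or minus a third), with a round black cap amid its top: 26 mm across, from 109 to 140 mm above the underside (30 mm collar below it). Origin: centre of the underside; z up its axis to the cap, x and y square to its sides
- tin1: a tin already standing in a cell of the crate; to be left there. Square steel tin, 60 x 60 mm, 105 mm tall, closed, about 0.35 kg (plus or minus a third), with a round black cap amid its top: 26 mm across, from 109 to 140 mm above the underside (30 mm collar below it). Origin: centre of the underside; z up its axis to the cap, x and y square to its sides
- tin2: a tin already standing in a cell of the crate; to be left there. Square steel tin, 60 x 60 mm, 105 mm tall, closed, about 0.35 kg (plus or minus a third), with a round black cap amid its top: 26 mm across, from 109 to 140 mm above the underside (30 mm collar below it). Origin: centre of the underside; z up its axis to the cap, x and y square to its sides
- paste_pot: low round metal pot with lid, 62 mm across and 48 mm high, standing in one cell of the crate (well below the rim, seen only from above): that cell is taken; leave it. Origin: centre of the underside, z up
- tin_standing: spare tin standing upright on the bench beside the crate. Square steel tin, 60 x 60 mm, 105 mm tall, closed, about 0.35 kg (plus or minus a third), with a round black cap amid its top: 26 mm across, from 109 to 140 mm above the underside (30 mm collar below it). Origin: centre of the underside; z up its axis to the cap, x and y square to its sides
- tin_fallen: spare tin lying on its side: axis level, 30 mm above the bench, cap towards +y within 0.6 rad. Square steel tin, 60 x 60 mm, 105 mm tall, closed, about 0.35 kg (plus or minus a third), with a round black cap amid its top: 26 mm across, from 109 to 140 mm above the underside (30 mm collar below it). Origin: centre of the underside; z up its axis to the cap, x and y square to its sides
- hammer: hand hammer lying on the bench to the right of the crate (-y), about 0.3 m long; leave it. Origin: about its middle, handle to its own -x
- brush: hand brush lying on the bench beyond the crate; leave it. Origin: about its middle, handle to its own -x
- sanding_block: wood and cork hand sanding block, 100 x 60 x 38 mm, on the far side of the bench; leave it. Origin: centre of the underside
Things that resemble listed ones, but are neither listed nor needed, are in the scene too. What is shaped like the tin_standing but orange or turquoise is not meant.

How it is judged:
On the way:
1. the fallen tin stands upright on the bench, let go by the robot and at rest (angle between tin_fallen's own z axis and vertical below 0.08 rad and height (world z) of tin_fallen below 0.006 m and linear speed of tin_fallen below 0.02 m/s and contact force between tin_fallen and the arm below 0.05 N and contact force between tin_fallen and the fingers below 0.05 N), for 0.2 s.
At the end, for the whole second after the job is handed in: Both spare tins stand in cells of the crate that were empty: underside within 14 mm of the cell's centre and 5 mm of the crate's floor, upright within 0.08 rad, at rest (below 20 mm/s); the three tins and the pot already in the crate are within 30 mm of where they began (((horizontal distance between tin_standing and cell0 below 0.014 m and z of tin_standing in the frame of cell0 between -0.005 and 0.005 m) or (horizontal distance between tin_standing and cell1 below 0.014 m and z of tin_standing in the frame of cell1 between -0.005 and 0.005 m) or (horizontal distance between tin_standing and cell2 below 0.014 m and z of tin_standing in the frame of cell2 between -0.005 and 0.005 m) or (horizontal distance between tin_standing and cell3 below 0.014 m and z of tin_standing in the frame of cell3 between -0.005 and 0.005 m) or (horizontal distance between tin_standing and cell4 below 0.014 m and z of tin_standing in the frame of cell4 between -0.005 and 0.005 m) or (horizontal distance between tin_standing and cell5 below 0.014 m and z of tin_standing in the frame of cell5 between -0.005 and 0.005 m)) and angle between each of tin_standing, tin_fallen's own z axis and vertical below 0.08 rad and linear speed of each of tin_standing, tin_fallen below 0.02 m/s and ((horizontal distance between tin_fallen and cell0 below 0.014 m and z of tin_fallen in the frame of cell0 between -0.005 and 0.005 m) or (horizontal distance between tin_fallen and cell1 below 0.014 m and z of tin_fallen in the frame of cell1 between -0.005 and 0.005 m) or (horizontal distance between tin_fallen and cell2 below 0.014 m and z of tin_fallen in the frame of cell2 between -0.005 and 0.005 m) or (horizontal distance between tin_fallen and cell3 below 0.014 m and z of tin_fallen in the frame of cell3 between -0.005 and 0.005 m) or (horizontal distance between tin_fallen and cell4 below 0.014 m and z of tin_fallen in the frame of cell4 between -0.005 and 0.005 m) or (horizontal distance between tin_fallen and cell5 below 0.014 m and z of tin_fallen in the frame of cell5 between -0.005 and 0.005 m)) and distance of each of tin0, tin1, tin2, paste_pot from where it was at the start of the episode below 0.03 m); the robot touches nothing.
It fails at once if a tin or the pot already in the crate moves more than 30 mm (distance of any of tin0, tin1, tin2, paste_pot from where it was at the start of the episode above 0.03 m).
It fails at once if the hammer, brush or sanding block moves more than 30 mm (distance of any of hammer, brush, sanding_block from where it was at the start of the episode above 0.03 m).
It fails at once if a spare tin drops or is thrust into the crate (faster than 0.5 m/s below the crate's rim) ((horizontal distance between tin_standing and crate below 0.11 m and height (world z) of tin_standing below 0.11 m and linear speed of tin_standing above 0.5 m/s) or (horizontal distance between tin_fallen and crate below 0.11 m and height (world z) of tin_fallen below 0.11 m and linear speed of tin_fallen above 0.5 m/s)).
It also fails if it takes over 72 s, if anything falls off the work surface, if the arm or the gripper's body presses on something with over 40 N, if the wrist force passes 120 N, or if a joint passes its speed limit or range.

ROBOT

A 6-joint arm with a two-finger parallel gripper is mounted at the origin on the work surface. World frame = base frame: x ahead of the robot, y to its left, z up, the work surface at z = 0. Lengths are in m, angles in rad, forces in N, time in s.
With the tool pointing down it reaches from about 0.425 to 0.95 m from the base axis. Payload 3.5 kg.
Tool frame: the origin (TCP) lies between the finger pads; the fingertips stand 19 mm ahead of it and the grasp point (between the pads) is the TCP (ctrl.nose_length is the distance from the TCP to the fingertips, in m); z points along the fingers, y is the line along which they close (so a half turn about z gives the same grasp; the last joint's range is limited). The gripper opens to 85 mm and grips with 20 to 120 N. Pads are 22 mm wide; open, the fingers measure 114 mm over their backs; the gripper's body (76 mm by 85 mm) begins 54 mm behind the grasp point. The pads swing forward as they close: fully open they stand 13 mm farther back than shut.
Start: joints at [1.086, 0.286, 1.577, -0, 1.279, -0.15], TCP at [0.222, 0.638, 0.226] pointing down, gripper open.
Joint ranges: [-2.77, 2.77], [-0.9, 2.22], [0.21, 2.48], [-1.53, 4.67], [0.24, 2.81], [-2.84, 2.84]. Speed limits (rad/s): [2.79, 2.79, 3.14, 3.14, 3.14, 3.14].

INTERFACE

Orientations are given as a unit quaternion [x, y, z, w].
In Python, from plant import ctrl gives the robot as it stands.
- The arm moves only by the tool apply_moves, never from a script. Its argument "series" is a list of rows, each a list of 6 numbers: the shift along the world's x, y, z scaled (see below), then the turn, a rotation vector about the world's x, y, z scaled (see below). A call has 1 to 20 rows; each row is the pose to reach, as a shift and turn from the pose commanded when the call began; what a row does not reach only later rows make up. The controller multiplies each number of a shift by 0.8 m and each number of a turn by 45 degrees. A row lasts 1/8 s, in which the tool goes at most 62.5 mm and 10.7 degrees, less where a joint would pass 70% of its speed; a pose out of reach is approached as far as the arm can. A call with a number of a shift or a turn outside -1 to 1 is refused whole. A call with a gripper value outside its range is refused whole. "jaw" is the opening, from 0 (shut) to 1 (fully open), set as the call begins (left out, the last holds). The fingers move at their own pace and stop on an object; "squeeze" is the grip in N (left out, the last holds). Time passes only in rows, so rows that repeat a pose let the fingers close. It gives the time, the measured TCP pose, the force, the opening and the grip force at its end, in the units of the state.
- ctrl.get_state(): the state, without advancing time (a new reading comes with each control period).
- ctrl.read_camera(name): name is "scene" or "top" or "wrist"; returns the picture (400x640x3 uint8, red, green, blue); there is no depth.
- ctrl.get_calibration(name): a dict with "fx", "fy", "cx", "cy" (pixels), "dist_coeffs" ([k1, k2, p1, p2, k3] as OpenCV has them; the pictures are not rectified), "xyz" and "orientation" of the camera in the world; the wrist camera has in their place "hand_eye" (4x4, takes a point from camera to tool coordinates, whose origin is the TCP and whose axes are the flange's). Camera axes: x right, y up, looking along -z (the intrinsics and any distortion apply to the point x, -y, -z); pixel columns grow to the right and rows downward; lengths in m; the calibration is good to about 2 mm. A picture is of the moment at which its call begins: read the wrist's pose just before it. get_calibration takes no time and is no camera call.
- ctrl.sign_off(): hands the job in; it is judged then, once.
Trained networks look in the newest picture that a camera, given by its name, has taken for a name from the list of things; names that differ only in an ending like _2 or _b are one class to them, and where a whole thing is asked for, a point or a joint stands for the part that bears it (a point fixed in the world has none). Each returns a list of dicts, best first, with "p" (0 to 1); they miss things now and then, are a little off and sometimes report something else, mostly with a low value. They report only what shows in the picture. A call takes as long as a camera call. They do not tell look-alikes from the thing itself.
- ctrl.boxes_of(thing, camera): "xy" ([column, row] as shares, 0 to 1, of the picture: columns of its width, rows of its height, amid what is visible of it).
- ctrl.silhouettes(thing, camera): "pixels" (400x640 bool, what is visible of it) and "xy" ([column, row] as shares, 0 to 1, of the picture: columns of its width, rows of its height, amid what is visible of it).
The state is a dict: "time": time; "qpos": joint angles; "dq": joint speeds; "joint_efforts": joint torques, N m; "eef_pos": TCP position; "tcp_rot": TCP orientation; "contact_force": force on the tool from outside, world axes, zero at the start; "wrist_torque": the same for the moment, N m; "opening": opening from 0.0 (shut) to 1.0 (fully open); "finger_force": force on a finger pad.
Only numpy, scipy, OpenCV 4.12 (cv2) and the standard library are available. Lean on these libraries where they do the work, as an engineer would, in place of code of your own. Each camera call takes 0.05 s, during which the arm holds its last target. There are 200 camera calls.

## Working session

There is one attempt and no reset: what is moved stays moved. The work goes in short steps, Python scripts to look and compute and a tool call to move; the robot and the scene stay as the last step left them, time stands still between calls to the robot, and variables do not carry over. Pictures are saved under pics/ and viewed, at most 10 in all, crops included, and the job is handed in when it is done.

Besides the shell and the picture viewer there is one more tool, called after "Call:" as name(argument=value, ...), one argument or row to a line, values as JSON. apply_moves: Moves the arm, as the interface text tells. Shifts and turns lie within -1 to 1; 1 stands for 0.8 m of shift or 45 degrees of turn. Its arguments: {"type":"object","properties":{"series":{"type":"array"},"jaw":{"type":"number"},"squeeze":{"type":"number"}},"required":["series"]}

```bash
mkdir -p pics; ls; cat > h.py <<'E'
import numpy as np, cv2
from scipy.spatial.transform import Rotation as R
from plant import ctrl
def campose(name, st=None):
    c=ctrl.get_calibration(name)
    if 'hand_eye' in c:
        st=st or ctrl.get_state()
        T=np.eye(4);T[:3,:3]=R.from_quat(st['tcp_rot']).as_matrix();T[:3,3]=st['eef_pos']
        T=T@np.array(c['hand_eye'])
    else:
        T=np.eye(4);T[:3,:3]=R.from_quat(c['orientation']).as_matrix();T[:3,3]=c['xyz']
    K=np.array([[c['fx'],0,c['cx']],[0,c['fy'],c['cy']],[0,0,1]]);return T,K,np.array(c['dist_coeffs'])
def unproj(name,uv,z,st=None):
    T,K,d=campose(name,st)
    p=cv2.undistortPoints(np.array(uv,float).reshape(-1,1,2),K,d).reshape(-1,2)
    r=np.c_[p[:,0],-p[:,1],-np.ones(len(p))]@T[:3,:3].T
    return T[:3,3]+r*((z-T[2,3])/r[:,2])[:,None]
def proj(name,P,st=None):
    T,K,d=campose(name,st)
    q=(np.array(P,float).reshape(-1,3)-T[:3,3])@T[:3,:3]
    q=q*[1,-1,-1]
    return cv2.projectPoints(q,np.zeros(3),np.zeros(3),K,d)[0].reshape(-1,2)
def save(name,f):
    im=ctrl.read_camera(name);cv2.imwrite('pics/'+f,im[:,:,::-1]);return im
E
python3 - <<'E'
from h import *
print(ctrl.get_state())
for n in('scene','top'):
    print(n,campose(n)[0].round(3).tolist()); save(n,n+'0.png')
for t in ['crate','tin_standing','tin_fallen','paste_pot','hammer','brush','sanding_block']:
    for d in ctrl.boxes_of(t,'top'):
        uv=np.array(d['xy'])*[640,400]; print(t,round(d['p'],2),uv.round(0),unproj('top',uv,0.1 if 'tin_s' in t else .03)[0].round(3))
E
```

```text
pics
{'time': 0.0, 'qpos': array([ 1.08598925e+00,  2.87203971e-01,  1.57819921e+00, -4.07689846e-06,
        1.27858317e+00, -1.50029008e-01]), 'dq': array([ 1.74927741e-03,  3.67373765e-04, -1.08629304e-03,  5.85613362e-05,
       -8.33322967e-04, -4.24589463e-04]), 'joint_efforts': array([ 2.65811541e-03, -4.05975652e+01, -2.92626232e+01,  3.99616511e-05,
        5.74182108e-03,  1.06730377e-05]), 'eef_pos': array([0.22145086, 0.63692478, 0.22460962]), 'tcp_rot': array([ 1.66607745e-01,  9.86022529e-01, -1.13766910e-03, -3.71700328e-04]), 'contact_force': array([-0.71054192, -0.57021391, -0.04216166]), 'wrist_torque': array([-0.02542828, -0.00477656, -0.01325857]), 'finger_force': 0.0, 'opening': 0.9989671459196363}
scene [[0.239, -0.557, 0.795, 1.354], [0.971, 0.137, -0.196, -0.257], [0.0, 0.819, 0.574, 0.628], [0.0, 0.0, 0.0, 1.0]]
top [[0.101, 0.974, -0.205, 0.377], [-0.995, 0.098, -0.024, -0.097], [-0.004, 0.206, 0.979, 1.145], [0.0, 0.0, 0.0, 1.0]]
crate 0.8 [384. 219.] [ 0.575 -0.219  0.03 ]
tin_standing 0.7 [276. 285.] [0.395 0.008 0.1  ]
tin_standing 0.58 [240. 235.] [0.495 0.101 0.1  ]
tin_standing 0.58 [227. 287.] [0.381 0.114 0.1  ]
tin_standing 0.52 [386. 219.] [ 0.565 -0.218  0.1  ]
tin_fallen 0.87 [135. 219.] [0.516 0.367 0.03 ]
tin_fallen 0.54 [384. 218.] [ 0.579 -0.219  0.03 ]
paste_pot 0.67 [405. 244.] [ 0.521 -0.274  0.03 ]
paste_pot 0.23 [197. 138.] [0.73  0.253 0.03 ]
hammer 0.71 [336. 222.] [ 0.558 -0.107  0.03 ]
hammer 0.7 [493. 249.] [ 0.532 -0.479  0.03 ]
brush 0.64 [294. 128.] [0.781 0.018 0.03 ]
sanding_block 0.81 [195. 137.] [0.733 0.258 0.03 ]
```

View pics/top0.png

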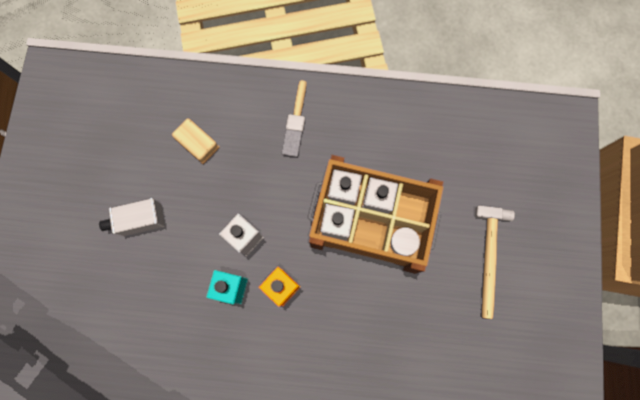

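View pics/scene0.png

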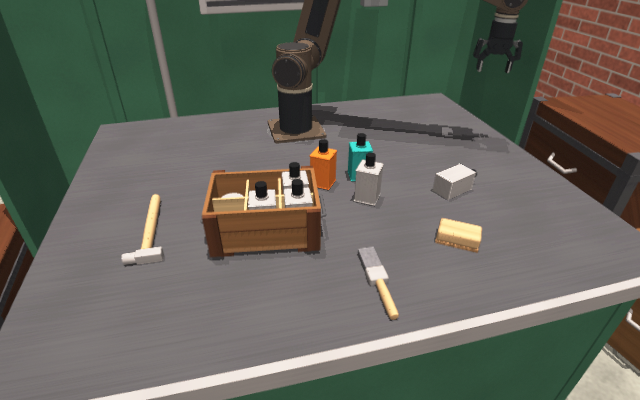

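The top view shows a white tin upright at (239,233), turquoise and orange look-alikes at (226,287) and (279,286), and a white tin fallen at (134,216) with its cap to the left (+y). In the crate, tins stand at (345,184), (382,192) and (338,219), and the pot is at (405,241). The empty cells are at (371,233) and (411,208), which are cell1 and cell3. The white/steel tin is the one meant because the other two are coloured. I'll confirm it in one crop and measure.

```bash
python3 - <<'E'
from h import *
im=cv2.imread('pics/top0.png')
cv2.imwrite('pics/crop0.png',cv2.resize(im[140:320,90:450],None,fx=2.2,fy=2.2,interpolation=cv2.INTER_CUBIC))
print('nose',ctrl.nose_length, ctrl.get_calibration('wrist'))
def blob(g,x,y,r,thr):
    s=g[y-r:y+r,x-r:x+r].astype(float); w=np.clip(thr-s,0,None)
    n,l=cv2.connectedComponents((w>0).astype(np.uint8)); k=l[r-1:r+2,r-1:r+2].max(); w=w*(l==k)
    yy,xx=np.mgrid[0:2*r,0:2*r]; return (xx*w).sum()/w.sum()+x-r,(yy*w).sum()/w.sum()+y-r,(l==k).sum()
g=cv2.cvtColor(im,cv2.COLOR_BGR2GRAY)
for n,x,y,z in [('white',237,231,.135),('c5',345,183,.159),('c4',382,192,.159),('c2',338,219,.159)]:
    b=blob(g,x,y,11,80); print(n,np.round(b,1),unproj('top',b[:2],z)[0].round(4))
for t in ['tin_fallen','tin_standing','crate']:
    for d in ctrl.silhouettes(t,'top')[:3]:
        c=max(cv2.findContours(d['pixels'].astype(np.uint8),0,1)[0],key=cv2.contourArea)
        bx=cv2.boxPoints(cv2.minAreaRect(c)); print(t,round(d['p'],2),bx.round(0).tolist())
        if t=='tin_fallen': print(unproj('top',bx,.05).round(3).tolist())
E
```

```text
nose 0.019 {'fx': 329.3190847162996, 'fy': 329.3190847162996, 'cx': 315.9831770880552, 'cy': 200.99939790556581, 'dist_coeffs': array([-0.0642055,  0.       ,  0.       ,  0.       ,  0.       ]), 'hand_eye': array([[-5.22414057e-04,  9.48626130e-01,  3.16398788e-01,
         8.12065271e-02],
       [ 9.99998573e-01, -1.27937016e-05,  1.68948103e-03,
        -7.15631363e-05],
       [ 1.60673377e-03,  3.16399219e-01, -9.48624769e-01,
        -1.47680620e-01],
       [ 0.00000000e+00,  0.00000000e+00,  0.00000000e+00,
         1.00000000e+00]])}
white [ nan  nan 457.] [nan nan nan]
c5 [ nan  nan 445.] [nan nan nan]
c4 [ nan  nan 419.] [nan nan nan]
c2 [ nan  nan 468.] [nan nan nan]
tin_fallen 0.94 [[95.0, 211.0], [159.0, 196.0], [166.0, 226.0], [102.0, 241.0]]
[[0.523, 0.456, 0.05], [0.574, 0.312, 0.05], [0.506, 0.284, 0.05], [0.456, 0.427, 0.05]]
tin_standing 0.87 [[217.0, 234.0], [236.0, 212.0], [264.0, 235.0], [245.0, 257.0]]
tin_standing 0.74 [[207.0, 297.0], [214.0, 269.0], [246.0, 278.0], [239.0, 305.0]]
tin_standing 0.63 [[257.0, 287.0], [278.0, 265.0], [301.0, 285.0], [280.0, 308.0]]
crate 0.82 [[300.0, 245.0], [323.0, 152.0], [448.0, 182.0], [426.0, 275.0]]<stdin>:8: RuntimeWarning: invalid value encountered in scalar divide
```

View pics/crop0.png

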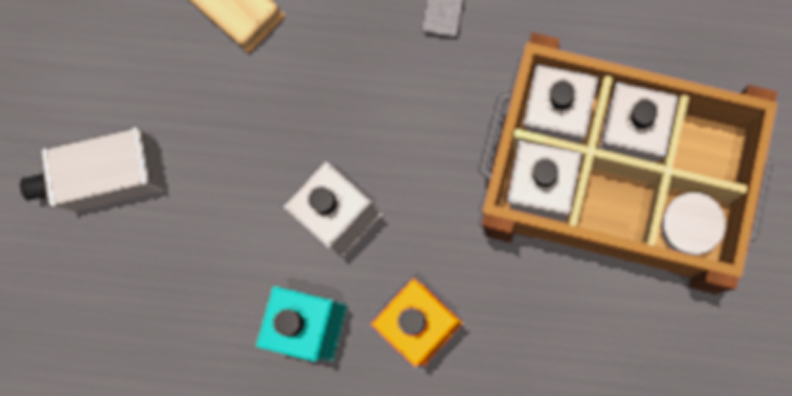

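The crop confirms it: the steel tin is at crop (322,201), full-image (236,231), with orange and turquoise beside it. Cells 1 and 3 are empty and the pot is in cell 0.

```bash
python3 - <<'E'
from h import *
f=lambda L:np.array(L,float)/2.2+[90-.27,140-.27]
def pr(n,L,z):
    P=unproj('top',f(L),z); print(n,P[:,:2].round(3).tolist()); return P
pr('cap',[(322,200)],.14)
P=pr('whitetop',[(326,163),(371,203),(327,246),(285,205)],.105); print([np.degrees(np.arctan2(*(P[i]-P[i-1])[1::-1])).round(1) for i in range(4)],P.mean(0))
P=pr('crate',[(530,45),(775,98),(735,272),(487,212)],.124);print(P.mean(0),[np.linalg.norm(P[i]-P[i-1]).round(3) for i in range(4)],[np.degrees(np.arctan2(*(P[i]-P[i-1])[1::-1])).round(1) for i in range(4)])
pr('caps',[(563,94),(644,112),(545,172)],.164)
P=pr('fallen top face',[(42,152),(138,130),(148,180),(52,205)],.06);print(P.mean(0),[np.linalg.norm(P[i]-P[i-1]).round(3) for i in range(4)],[np.degrees(np.arctan2(*(P[i]-P[i-1])[1::-1])).round(1) for i in range(4)])
E
```

```text
cap [[0.5, 0.103]]
whitetop [[0.542, 0.111], [0.506, 0.061], [0.459, 0.098], [0.495, 0.146]]
[np.float64(-37.0), np.float64(-125.3), np.float64(141.1), np.float64(52.6)] [0.50053628 0.1039502  0.105     ]
crate [[0.679, -0.082], [0.649, -0.331], [0.472, -0.301], [0.506, -0.056]]
[ 0.57687578 -0.19232827  0.124     ] [np.float64(0.175), np.float64(0.251), np.float64(0.179), np.float64(0.247)] [np.float64(-8.3), np.float64(-96.9), np.float64(170.4), np.float64(82.1)]
caps [[0.622, -0.118], [0.612, -0.197], [0.545, -0.108]]
fallen top face [[0.53, 0.42], [0.564, 0.323], [0.512, 0.303], [0.476, 0.399]]
[0.52047882 0.36135918 0.06      ] [np.float64(0.058), np.float64(0.103), np.float64(0.055), np.float64(0.102)] [np.float64(21.4), np.float64(-70.9), np.float64(-159.1), np.float64(110.8)]
```

Call:
apply_moves(
  series=[
    [0.3475, -0.6675, 0.1, 0, 0, 0],
    [0.3475, -0.6675, 0.1, 0, 0, 0],
    [0.3475, -0.6675, 0.1, 0, 0, 0],
    [0.3475, -0.6675, 0.1, 0, 0, 0],
    [0.3475, -0.6675, 0.1, 0, 0, 0],
    [0.3475, -0.6675, 0.1, 0, 0, 0],
    [0.3475, -0.6675, 0.1, 0, 0, 0],
    [0.3475, -0.6675, 0.1, 0, 0, 0],
    [0.3475, -0.6675, 0.1, 0, 0, 0],
    [0.3475, -0.6675, 0.1, 0, 0, 0],
    [0.3475, -0.6675, 0.1, 0, 0, 0],
    [0.3475, -0.6675, 0.1, 0, 0, 0],
    [0.3475, -0.6675, 0.1, 0, 0, 0],
  ],
  jaw=0.8,
)

```text
time: 2.22
eef_pos: [0.4991, 0.1047, 0.3058]
tcp_rot: [0.166, 0.986, 0.0, -0.0]
contact_force: [0.4, 0.9, -0.4]
opening: 0.802
finger_force: 0.0
```

```bash
python3 - <<'E'
from h import *
st=ctrl.get_state(); print({k:np.round(st[k],3).tolist() for k in ('time','qpos','eef_pos','tcp_rot')})
im=save('wrist','w1.png')
# overlay model of tin and crate
C=np.array([.575,-.192]);a=np.radians(-7.5)
def rect(c,a,hx,hy,z):
    M=np.array([[np.cos(a),-np.sin(a)],[np.sin(a),np.cos(a)]])
    return np.c_[np.array([[hx,hy],[-hx,hy],[-hx,-hy],[hx,-hy]])@M.T+c,np.full(4,z)]
o=im[:,:,::-1].copy()
for P in (rect([.5,.1035],np.radians(-38),.03,.03,.105),rect(C,a,.089,.129,.124)):
    cv2.polylines(o,[np.round(proj('wrist',P,st)).astype(int)],True,(0,0,255),1)
t=np.linspace(0,2*np.pi,40);cv2.polylines(o,[np.round(proj('wrist',np.c_[.5+.013*np.cos(t),.1035+.013*np.sin(t),.14+0*t],st)).astype(int)],True,(0,0,255),1)
cv2.imwrite('pics/w1o.png',o)
E
```

```text
{'time': 2.225, 'qpos': [0.007, -0.137, 1.881, 0.0, 1.398, -1.23], 'eef_pos': [0.499, 0.105, 0.306], 'tcp_rot': [0.166, 0.986, 0.0, -0.0]}
```

View pics/w1o.png

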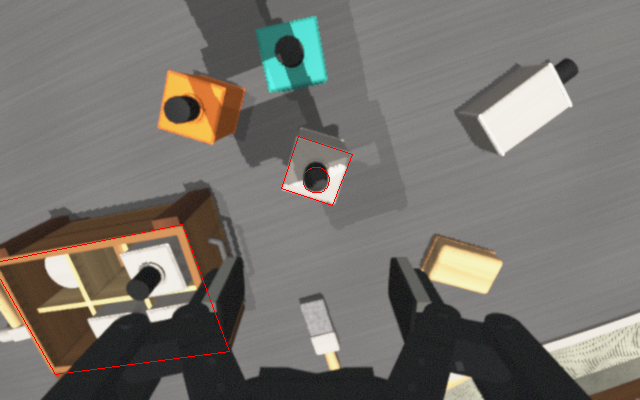

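The overlay fits within about 2–3 mm: the cap shows at (316,176) against a predicted (316,180), and the crate rim lines match. Next I descend on the cap and close.

Call:
apply_moves(
  series=[
    [0, 0, -0.07, 0, 0, 0],
    [0, 0, -0.14, 0, 0, 0],
    [0, 0, -0.19, 0, 0, 0],
    [0, 0, -0.22, 0, 0, 0],
    [0, 0, -0.22, 0, 0, 0],
  ],
)

```text
time: 2.9
eef_pos: [0.4976, 0.1044, 0.1277]
tcp_rot: [0.166, 0.986, -0.0, -0.003]
contact_force: [-0.3, 1.0, 0.4]
opening: 0.803
finger_force: 0.0
```

Call:
apply_moves(
  series=[
    [0, 0, 0, 0, 0, 0],
    [0, 0, 0, 0, 0, 0],
    [0, 0, 0, 0, 0, 0],
    [0, 0, 0, 0, 0, 0],
    [0, 0, 0, 0, 0, 0],
    [0, 0, 0, 0, 0, 0],
  ],
  jaw=0,
  squeeze=60,
)

```text
time: 3.65
eef_pos: [0.5008, 0.1036, 0.1322]
tcp_rot: [0.167, 0.986, 0.0, 0.001]
contact_force: [-2.0, -0.3, 6.0]
opening: 0.248
finger_force: 58.5
```

Call:
apply_moves(
  series=[
    [0, 0, 0.03, 0, 0, 0],
    [0, 0, 0.08, 0, 0, 0],
    [0, 0, 0.16, 0, 0, 0],
    [0, 0, 0.25, 0, 0, 0],
    [0, 0, 0.25, 0, 0, 0],
    [0.03, -0.1, 0.25, 0, 0, 0.15],
    [0.05, -0.17, 0.25, 0, 0, 0.3],
    [0.07, -0.24, 0.25, 0, 0, 0.45],
    [0.09, -0.31, 0.25, 0, 0, 0.6],
    [0.11, -0.39, 0.25, 0, 0, 0.678],
    [0.13, -0.46, 0.25, 0, 0, 0.678],
    [0.13, -0.4756, 0.25, 0, 0, 0.678],
    [0.13, -0.4756, 0.25, 0, 0, 0.678],
    [0.13, -0.4756, 0.25, 0, 0, 0.678],
    [0.13, -0.4756, 0.25, 0, 0, 0.678],
  ],
)

```text
time: 5.52
eef_pos: [0.6038, -0.2751, 0.3301]
tcp_rot: [-0.1, 0.995, 0.0, 0.0]
contact_force: [-0.2, 0.4, -3.3]
opening: 0.242
finger_force: 59.6
```

```bash
cat > ov.py <<'E'
from h import *
import sys
st=ctrl.get_state(); print({k:np.round(st[k],4).tolist() for k in ('time','qpos','eef_pos','tcp_rot','opening','contact_force')})
y=R.from_quat(st['tcp_rot']).as_matrix(); print('tool y ang',np.degrees(np.arctan2(y[1,1],y[0,1])))
C=np.array([.575,-.192]);a=np.radians(-7.5)
M=np.array([[np.cos(a),-np.sin(a)],[np.sin(a),np.cos(a)]])
out=[]
def rect(c,hx,hy,z): return np.c_[(np.array([[hx,hy],[-hx,hy],[-hx,-hy],[hx,-hy]])+c)@M.T+C,np.full(4,z)]
for cam in ('wrist','top'):
    im=ctrl.read_camera(cam)[:,:,::-1]; o=cv2.resize(im,None,fx=2,fy=2,interpolation=cv2.INTER_CUBIC)
    Ls=[rect([0,0],.089,.129,.124)]+[rect(c,.037,.037,.104) for c in ([.04,-.08],[-.04,0])]
    for P in Ls: cv2.polylines(o,[np.round(2*proj(cam,P,st)+.5).astype(int)],True,(0,0,255),1)
    if cam=='wrist': o=o[:800,:]; o=cv2.resize(o,(800,500),interpolation=cv2.INTER_AREA)
    else: o=o[260:600,540:940]
    out.append(o)
cv2.imwrite('pics/%s.png'%sys.argv[1],out[0]);cv2.imwrite('pics/%st.png'%sys.argv[1],out[1])
E
python3 ov.py c3
```

```text
{'time': 5.525, 'qpos': [-0.5804, 0.2046, 1.4869, 0.0004, 1.4504, -2.3509], 'eef_pos': [0.6038, -0.2751, 0.3301], 'tcp_rot': [-0.0997, 0.995, 0.0002, 0.0], 'opening': 0.2417, 'contact_force': [-0.2417, 0.431, -3.2914]}
tool y ang 101.43888579830418
```

View pics/c3.png

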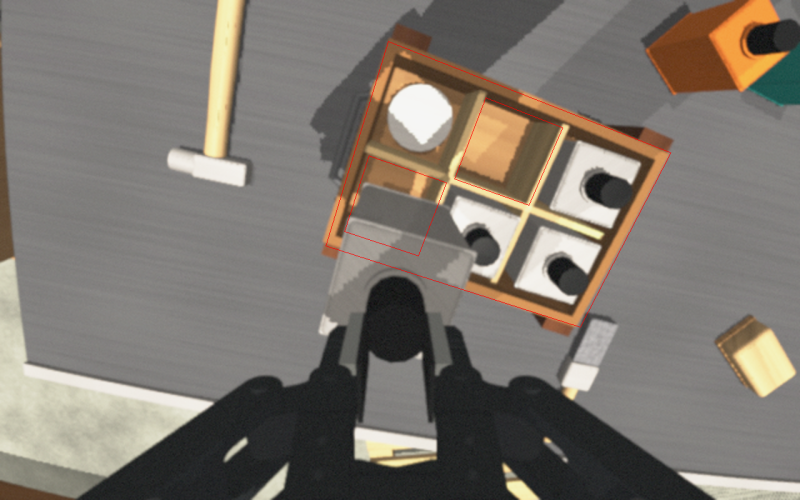

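The crate overlay matches the rim, both empty cells are confirmed, and the tin hangs straight from its cap. A quick numeric check of the held tin's yaw comes next, then I lower it.

```bash
python3 - <<'E'
from h import *
st=ctrl.get_state()
for yaw in (-12.5,-7.5,-2.5):
    a=np.radians(yaw);M=np.array([[np.cos(a),-np.sin(a)],[np.sin(a),np.cos(a)]])
    for z in (.198,.303):
        P=np.c_[np.array([[.03,.03],[-.03,.03],[-.03,-.03],[.03,-.03]])@M.T+st['eef_pos'][:2],np.full(4,z)]
        print(yaw,z,(proj('wrist',P,st)*1.25).round(0).tolist())
C=np.array([.575,-.192])
E
```

```text
-12.5 0.198 [[416.0, 287.0], [453.0, 214.0], [373.0, 179.0], [341.0, 256.0]]
-12.5 0.303 [[426.0, 370.0], [483.0, 267.0], [361.0, 215.0], [313.0, 327.0]]
-7.5 0.198 [[421.0, 285.0], [451.0, 209.0], [368.0, 181.0], [343.0, 260.0]]
-7.5 0.303 [[433.0, 368.0], [480.0, 260.0], [353.0, 218.0], [317.0, 333.0]]
-2.5 0.198 [[426.0, 283.0], [448.0, 205.0], [364.0, 184.0], [346.0, 264.0]]
-2.5 0.303 [[440.0, 365.0], [477.0, 254.0], [346.0, 222.0], [321.0, 339.0]]
```

Call:
apply_moves(
  series=[
    [0, 0, -0.05, 0, 0, 0],
    [0, 0, -0.08, 0, 0, 0],
    [0, 0, -0.1, 0, 0, 0],
    [0, 0, -0.12, 0, 0, 0],
    [0, 0, -0.14, 0, 0, 0],
    [0, 0, -0.14, 0, 0, 0],
  ],
)

```text
time: 6.38
eef_pos: [0.603, -0.2764, 0.2161]
tcp_rot: [-0.099, 0.995, 0.001, -0.001]
contact_force: [-0.2, -0.7, -3.3]
opening: 0.244
finger_force: 59.5
```

```bash
python3 ov.py c3b; python3 -c "
import cv2,numpy as np
a=cv2.imread('pics/c3b.png');b=cv2.imread('pics/c3bt.png')
a=cv2.resize(a[100:420,200:600],(400,320));h=max(a.shape[0],b.shape[0]);o=np.zeros((h,800,3),np.uint8);o[:320,:400]=a;o[:b.shape[0],400:]=b;cv2.imwrite('pics/c3d.png',o)"
```

```text
{'time': 6.375, 'qpos': [-0.5825, 0.2705, 1.6144, 0.0, 1.2601, -2.3511], 'eef_pos': [0.603, -0.2764, 0.2161], 'tcp_rot': [-0.0987, 0.9951, 0.0011, -0.0013], 'opening': 0.2444, 'contact_force': [-0.2108, -0.6558, -3.3365]}
tool y ang 101.32913806242954
```

View pics/c3d.png

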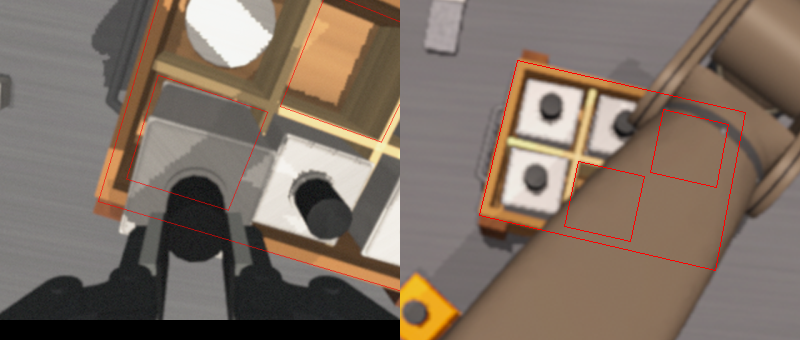

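The left half shows the tin inside cell 3 with no force change. The top view is blocked by the arm. I lower it the rest of the way slowly.

Call:
apply_moves(
  series=[
    [0, 0, -0.02, 0, 0, 0],
    [0, 0, -0.04, 0, 0, 0],
    [0, 0, -0.06, 0, 0, 0],
    [0, 0, -0.07, 0, 0, 0],
    [0, 0, -0.075, 0, 0, 0],
    [0, 0, -0.0775, 0, 0, 0],
    [0, 0, -0.0775, 0, 0, 0],
    [0, 0, -0.0775, 0, 0, 0],
  ],
)

```text
time: 7.48
eef_pos: [0.604, -0.2771, 0.1566]
tcp_rot: [-0.099, 0.995, -0.0, 0.0]
contact_force: [-0.2, -1.1, -4.3]
opening: 0.245
finger_force: 59.5
```

Call:
apply_moves(
  series=[
    [0, 0, -0.0015, 0, 0, 0],
    [0, 0, -0.003, 0, 0, 0],
    [0, 0, -0.003, 0, 0, 0],
    [0, 0, -0.003, 0, 0, 0],
  ],
)

```text
time: 7.98
eef_pos: [0.6047, -0.2774, 0.1564]
tcp_rot: [-0.099, 0.995, -0.001, 0.001]
contact_force: [-1.9, 1.5, 5.6]
opening: 0.242
finger_force: 61.5
```

Call:
apply_moves(
  series=[
    [0, 0, 0.001, 0, 0, 0],
    [0, 0, 0.001, 0, 0, 0],
    [0, 0, 0.001, 0, 0, 0],
    [0, 0, 0.001, 0, 0, 0],
  ],
  jaw=0.5,
)

```text
time: 8.48
eef_pos: [0.6037, -0.277, 0.1542]
tcp_rot: [-0.099, 0.995, 0.0, -0.0]
contact_force: [-0.4, 0.6, -0.6]
opening: 0.499
finger_force: 0.0
```

Call:
apply_moves(
  series=[
    [0, 0, 0.03, 0, 0, 0],
    [0, 0, 0.09, 0, 0, 0],
    [0, 0, 0.16, 0, 0, 0],
    [0, 0, 0.2, 0, 0, 0],
    [0, 0, 0.2, 0, 0, 0],
  ],
)

```text
time: 9.1
eef_pos: [0.605, -0.2778, 0.319]
tcp_rot: [-0.099, 0.995, -0.003, 0.003]
contact_force: [0.3, 0.3, 0.1]
opening: 0.501
finger_force: 0.0
```

Call:
apply_moves(
  series=[
    [-0.105, 0.797, 0, 0, 0, -1],
    [-0.105, 0.797, 0, 0, 0, -1],
    [-0.105, 0.797, 0, 0, 0, -1],
    [-0.105, 0.797, 0, 0, 0, -1],
    [-0.105, 0.797, 0, 0, 0, -1],
    [-0.105, 0.797, 0, 0, 0, -1],
    [-0.105, 0.797, 0, 0, 0, -1],
    [-0.105, 0.797, 0, 0, 0, -1],
    [-0.105, 0.797, 0, 0, 0, -1],
    [-0.105, 0.797, 0, 0, 0, -1],
    [-0.105, 0.797, 0, 0, 0, -1],
    [-0.105, 0.797, 0, 0, 0, -1],
  ],
  jaw=1,
)

```text
time: 10.6
eef_pos: [0.5189, 0.3612, 0.3123]
tcp_rot: [0.289, 0.957, -0.001, -0.001]
contact_force: [0.2, -0.7, 0.4]
opening: 1.001
finger_force: 0.0
```

Call:
apply_moves(
  series=[
    [0, 0, 0, 0, 0, -0.81],
    [0, 0, 0, 0, 0, -0.81],
    [0, 0, 0, 0, 0, -0.81],
    [0, 0, 0, 0, 0, -0.81],
    [0, 0, 0, 0, 0, -0.81],
  ],
)

```text
time: 11.22
eef_pos: [0.5203, 0.3586, 0.3138]
tcp_rot: [0.575, 0.818, -0.001, 0.0]
contact_force: [-0.1, 0.8, -0.4]
opening: 1.001
finger_force: 0.0
```

```bash
python3 - <<'E'
from h import *
st=ctrl.get_state(); print({k:np.round(st[k],4).tolist() for k in ('time','qpos','eef_pos','tcp_rot')})
y=R.from_quat(st['tcp_rot']).as_matrix(); print('tool y ang',np.degrees(np.arctan2(y[1,1],y[0,1])))
im=save('wrist','f1.png');o=im[:,:,::-1].copy()
a=np.radians(20)
M=np.array([[np.cos(a),-np.sin(a)],[np.sin(a),np.cos(a)]])
P=np.c_[np.array([[.03,.0525],[-.03,.0525],[-.03,-.0525],[.03,-.0525]])@M.T+[.52,.361],np.full(4,.06)]
print(proj('wrist',P,st).round(0).tolist())
cv2.polylines(o,[np.round(proj('wrist',P,st)).astype(int)],True,(0,0,255),1)
cv2.imwrite('pics/f1o.png',o)
for d in ctrl.silhouettes('tin_fallen','wrist')[:2]:
    c=max(cv2.findContours(d['pixels'].astype(np.uint8),0,1)[0],key=cv2.contourArea)
    print(round(d['p'],2),cv2.boxPoints(cv2.minAreaRect(c)).round(0).tolist())
A=ctrl.silhouettes('tin_standing','top')
E
```

```text
{'time': 11.225, 'qpos': [0.4433, 0.1405, 1.5885, -0.0006, 1.4137, 0.098], 'eef_pos': [0.5203, 0.3586, 0.3138], 'tcp_rot': [0.5751, 0.8181, -0.0006, 0.0]}
tool y ang 19.78924680410448
[[342.0, 114.0], [291.0, 115.0], [294.0, 199.0], [340.0, 198.0]]
0.71 [[293.0, 198.0], [293.0, 84.0], [341.0, 84.0], [341.0, 198.0]]
```

View pics/f1o.png

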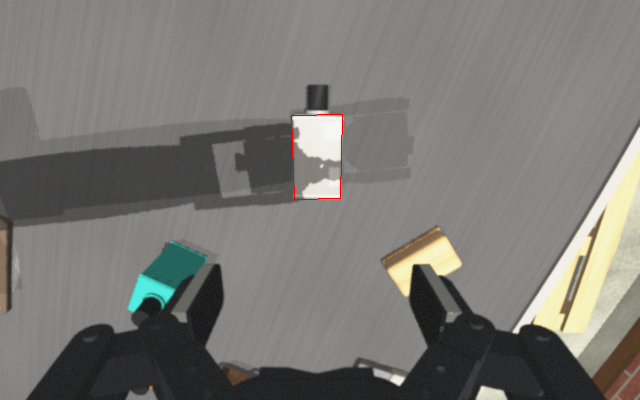

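The projected outline (291–342, 114–199) fits the fallen tin's top face, with the cap at (317,97). I tilt slightly towards the base end as I descend, so that standing it up ends with the tool clear of the bench.

Call:
apply_moves(
  series=[
    [-0.0075, 0.0206, -0.05, -0.21, -0.076, 0],
    [-0.0075, 0.0206, -0.1, -0.4177, -0.152, 0],
    [-0.0075, 0.0206, -0.13, -0.4177, -0.152, 0],
    [-0.0075, 0.0206, -0.13, -0.4177, -0.152, 0],
    [-0.0075, 0.0206, -0.13, -0.4177, -0.152, 0],
  ],
)

```text
time: 12.0
eef_pos: [0.5147, 0.3771, 0.2122]
tcp_rot: [0.566, 0.806, -0.098, 0.143]
contact_force: [0.3, -0.7, 0.4]
opening: 0.999
finger_force: 0.0
```

```bash
python3 - <<'E'
from h import *
st=ctrl.get_state(); print({k:np.round(st[k],4).tolist() for k in ('time','qpos','eef_pos')}); print(R.from_quat(st['tcp_rot']).as_matrix().round(3))
E
```

```text
{'time': 12.0, 'qpos': [0.6062, 0.2924, 1.6235, -0.3477, 1.3305, 0.3614], 'eef_pos': [0.5147, 0.3771, 0.2122]}
[[-0.318  0.94   0.119]
 [ 0.884  0.34  -0.32 ]
 [-0.342  0.003 -0.94 ]]
```

Call:
apply_moves(
  series=[
    [0, 0, -0.07, 0, 0, 0],
    [0, 0, -0.14, 0, 0, 0],
    [0, 0, -0.19, 0, 0, 0],
    [0, 0, -0.2195, 0, 0, 0],
    [0, 0, -0.2195, 0, 0, 0],
  ],
)

```text
time: 12.62
eef_pos: [0.5139, 0.3767, 0.0345]
tcp_rot: [0.566, 0.806, -0.1, 0.142]
contact_force: [-0.9, -0.2, 0.6]
opening: 1.001
finger_force: 0.0
```

Call:
apply_moves(
  series=[
    [0, 0, 0, 0, 0, 0],
    [0, 0, 0, 0, 0, 0],
    [0, 0, 0, 0, 0, 0],
    [0, 0, 0, 0, 0, 0],
    [0, 0, 0, 0, 0, 0],
  ],
  jaw=0,
  squeeze=80,
)

```text
time: 13.25
eef_pos: [0.5157, 0.3788, 0.0383]
tcp_rot: [0.566, 0.806, -0.097, 0.143]
contact_force: [-0.1, 2.1, 6.5]
opening: 0.677
finger_force: 90.4
```

Call:
apply_moves(
  series=[
    [0, 0, 0.05, 0, 0, 0],
    [0, 0, 0.12, 0, 0, 0],
    [-0.03, 0.05, 0.2, 0, 0, 0],
    [-0.0675, 0.128, 0.25, 0.2, 0.073, 0],
    [-0.0675, 0.128, 0.25, 0.4, 0.146, 0],
    [-0.0675, 0.128, 0.25, 0.6, 0.218, 0],
    [-0.0675, 0.128, 0.25, 0.8, 0.291, 0],
    [-0.0675, 0.128, 0.25, 0.94, 0.342, 0],
    [-0.0675, 0.128, 0.25, 0.94, 0.342, 0],
    [-0.0675, 0.128, 0.25, 0.94, 0.342, 0],
  ],
)

```text
time: 14.5
eef_pos: [0.4594, 0.4794, 0.2343]
tcp_rot: [0.561, 0.799, 0.123, -0.177]
contact_force: [0.4, 0.7, -4.6]
opening: 0.681
finger_force: 89.2
```

Call:
apply_moves(
  series=[
    [0, 0, 0, 0.2, 0.073, 0],
    [0, 0, 0, 0.4, 0.146, 0],
    [0, 0, 0, 0.6, 0.218, 0],
    [0, 0, 0, 0.8, 0.291, 0],
    [0, 0, 0, 0.94, 0.342, 0],
    [0, 0, 0, 0.94, 0.342, 0],
    [0, 0, 0, 0.94, 0.342, 0],
  ],
)

```text
time: 15.38
eef_pos: [0.4599, 0.4804, 0.2355]
tcp_rot: [0.47, 0.672, 0.328, -0.469]
contact_force: [-0.2, 0.3, -4.8]
opening: 0.68
finger_force: 89.5
```

```bash
python3 - <<'E'
from h import *
st=ctrl.get_state(); print({k:np.round(st[k],4).tolist() for k in ('time','qpos','eef_pos')}); print(R.from_quat(st['tcp_rot']).as_matrix().round(3))
im=save('scene','s2.png');cv2.imwrite('pics/s2c.png',cv2.resize(im[0:260,240:640,::-1],None,fx=2,fy=2))
E
```

```text
{'time': 15.375, 'qpos': [0.2719, 0.2976, 1.8739, 1.2362, 1.4358, -0.5917], 'eef_pos': [0.4599, 0.4804, 0.2355]}
[[-0.118  0.939 -0.322]
 [ 0.324  0.343  0.882]
 [ 0.939  0.    -0.345]]
```

View pics/s2c.png

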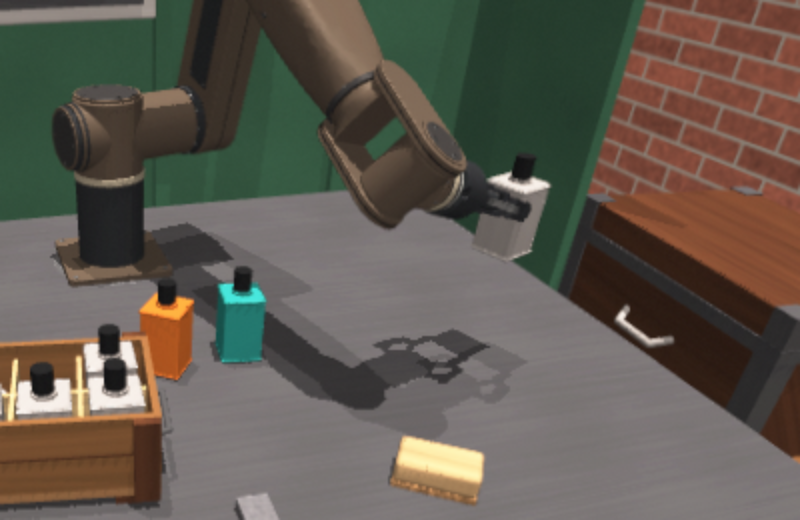

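The crop shows the tin hanging upright at (510,215). The fork of the wrist at (385,225) stays above the tin's base level, so I lower it.

Call:
apply_moves(
  series=[
    [0, 0, -0.05, 0, 0, 0],
    [0, 0, -0.1, 0, 0, 0],
    [0, 0, -0.15, 0, 0, 0],
    [0, 0, -0.18, 0, 0, 0],
    [0, 0, -0.195, 0, 0, 0],
    [0, 0, -0.195, 0, 0, 0],
    [0, 0, -0.195, 0, 0, 0],
  ],
)

```text
time: 16.3
eef_pos: [0.4608, 0.4801, 0.0806]
tcp_rot: [0.47, 0.671, 0.33, -0.47]
contact_force: [0.6, -0.3, -4.2]
opening: 0.675
finger_force: 89.6
```

Call:
apply_moves(
  series=[
    [0, 0, -0.003, 0, 0, 0],
    [0, 0, -0.006, 0, 0, 0],
    [0, 0, -0.009, 0, 0, 0],
    [0, 0, -0.009, 0, 0, 0],
    [0, 0, -0.009, 0, 0, 0],
  ],
)

```text
time: 16.92
eef_pos: [0.4598, 0.4795, 0.0716]
tcp_rot: [0.471, 0.67, 0.329, -0.47]
contact_force: [-0.1, 0.0, -4.3]
opening: 0.682
finger_force: 89.6
```

Call:
apply_moves(
  series=[
    [0, 0, -0.002, 0, 0, 0],
    [0, 0, -0.004, 0, 0, 0],
    [0, 0, -0.004, 0, 0, 0],
  ],
)

```text
time: 17.3
eef_pos: [0.4601, 0.4798, 0.0705]
tcp_rot: [0.469, 0.67, 0.33, -0.471]
contact_force: [-2.2, -4.0, 4.8]
opening: 0.673
finger_force: 90.2
```

Call:
apply_moves(
  series=[
    [0, 0, 0.001, 0, 0, 0],
    [0, 0, 0.001, 0, 0, 0],
    [0, 0, 0.001, 0, 0, 0],
    [0, 0, 0.001, 0, 0, 0],
    [0, 0, 0.001, 0, 0, 0],
  ],
  jaw=1,
)

```text
time: 17.92
eef_pos: [0.4597, 0.4795, 0.0691]
tcp_rot: [0.471, 0.67, 0.329, -0.47]
contact_force: [0.1, 0.1, 0.4]
opening: 0.994
finger_force: 0.0
```

Call:
apply_moves(
  series=[
    [0.006, -0.016, 0.006, 0, 0, 0],
    [0.015, -0.04, 0.016, 0, 0, 0],
    [0.026, -0.072, 0.028, 0, 0, 0],
    [0.034, -0.092, 0.036, 0, 0, 0],
    [0.034, -0.092, 0.036, 0, 0, 0],
    [0.034, -0.092, 0.036, 0, 0, 0],
  ],
)

```text
time: 18.68
eef_pos: [0.4868, 0.4059, 0.0979]
tcp_rot: [0.471, 0.67, 0.329, -0.47]
contact_force: [-0.1, 0.6, -0.2]
opening: 1.002
finger_force: 0.0
```

```bash
python3 - <<'E'
from h import *
st=ctrl.get_state(); print({k:np.round(st[k],4).tolist() for k in ('time','qpos','eef_pos')})
save('scene','s3.png')
for n in('scene','top'):
    if n=='top':save('top','t3.png')
    for d in ctrl.silhouettes('tin_standing',n)+ctrl.silhouettes('tin_fallen',n):
        c=max(cv2.findContours(d['pixels'].astype(np.uint8),0,1)[0],key=cv2.contourArea)
        print(n,round(d['p'],2),(np.array(d['xy'])*[640,400]).round(0),cv2.boundingRect(c),round(cv2.minAreaRect(c)[2],1))
print('expected cap', proj('scene',[.46,.48,.14]),proj('top',[.46,.48,.14]))
E
```

```text
{'time': 18.675, 'qpos': [0.1384, 0.5216, 1.8878, 1.1839, 1.4478, -0.8493], 'eef_pos': [0.4868, 0.4059, 0.0979]}
scene 0.91 [326. 163.] (310, 139, 27, 51) 90.0
scene 0.71 [229. 199.] (212, 183, 31, 29) 0.0
scene 0.7 [261. 222.] (200, 166, 126, 92) 87.4
scene 0.67 [482. 154.] (465, 132, 35, 49) 18.4
top 0.77 [228. 286.] (207, 270, 40, 34) 15.5
top 0.76 [412. 206.] (396, 186, 36, 36) 9.9
top 0.58 [278. 287.] (259, 267, 40, 39) 42.7
top 0.32 [ 76. 237.] (49, 219, 51, 36) 76.0
top 0.17 [197. 138.] (173, 119, 46, 43) 41.8
top 0.69 [ 75. 237.] (49, 219, 52, 37) 78.7
expected cap [[486.37477403 133.40503916]] [[ 58.56500772 231.27466916]]
```

Call:
apply_moves(
  series=[
    [0, 0, 0.07, 0, 0, 0],
    [0, 0, 0.14, 0, 0, 0],
    [0, 0, 0.22, -0.2, -0.073, 0],
    [-0.034, 0.092, 0.275, -0.4, -0.146, 0],
    [-0.034, 0.092, 0.275, -0.6, -0.218, 0],
    [-0.034, 0.092, 0.275, -0.8, -0.291, 0],
    [-0.034, 0.092, 0.275, -0.94, -0.342, 0],
    [-0.034, 0.092, 0.275, -0.94, -0.342, 0],
  ],
)

```text
time: 19.98
eef_pos: [0.4586, 0.4813, 0.3194]
tcp_rot: [0.559, 0.8, 0.125, -0.178]
contact_force: [0.2, 0.1, 0.5]
opening: 0.996
finger_force: 0.0
```

Call:
apply_moves(
  series=[
    [0, 0, 0, -0.2, -0.073, 0],
    [0, 0, 0, -0.4, -0.146, 0],
    [0, 0, 0, -0.523, -0.19, 0],
    [0, 0, 0, -0.523, -0.19, 0],
    [0, 0, 0, -0.523, -0.19, 0],
  ],
  jaw=0.8,
)

```text
time: 20.6
eef_pos: [0.4599, 0.4787, 0.3168]
tcp_rot: [0.575, 0.818, -0.001, -0.001]
contact_force: [0.4, -0.1, -0.1]
opening: 0.797
finger_force: 0.0
```

```bash
python3 - <<'E'
from h import *
st=ctrl.get_state(); print({k:np.round(st[k],4).tolist() for k in ('time','qpos','eef_pos')}); print(R.from_quat(st['tcp_rot']).as_matrix().round(3))
im=save('wrist','g1.png');o=im[:,:,::-1].copy()
a=np.radians(20)
M=np.array([[np.cos(a),-np.sin(a)],[np.sin(a),np.cos(a)]])
P=np.c_[np.array([[.03,.03],[-.03,.03],[-.03,-.03],[.03,-.03]])@M.T+[.46,.48],np.full(4,.105)]
cv2.polylines(o,[np.round(proj('wrist',P,st)).astype(int)],True,(0,0,255),1)
t=np.linspace(0,2*np.pi,40);cv2.polylines(o,[np.round(proj('wrist',np.c_[.46+.013*np.cos(t),.48+.013*np.sin(t),.14+0*t],st)).astype(int)],True,(0,0,255),1)
t3=cv2.imread('pics/t3.png')[150:300,290:450]
o=cv2.resize(o[80:260,200:440],(400,300)); o=np.hstack([o,cv2.resize(t3,(320,300))])
cv2.imwrite('pics/g1o.png',o)
E
```

```text
{'time': 20.6, 'qpos': [0.6523, 0.2112, 1.5028, 0.0016, 1.4298, 0.3059], 'eef_pos': [0.4599, 0.4787, 0.3168]}
[[-0.339  0.941 -0.003]
 [ 0.941  0.339 -0.   ]
 [ 0.001 -0.003 -1.   ]]
```

View pics/g1o.png

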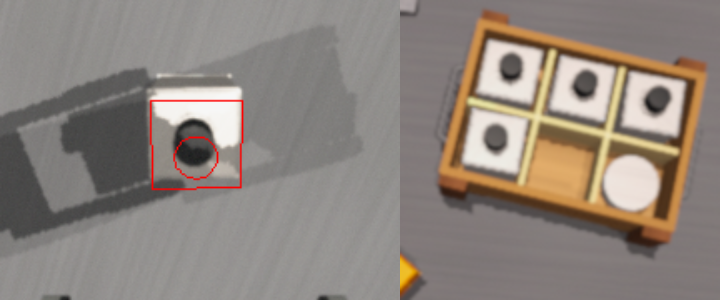

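Left: the tin stands upright, about 8 mm further along the cap direction than predicted, with its cap at crop (194,138). Right: the first tin sits squarely in cell 3 and cell 1 is still empty. Next I grasp the cap with that correction.

Call:
apply_moves(
  series=[
    [-0.00375, 0.01, -0.07, 0, 0, 0],
    [-0.00375, 0.01, -0.14, 0, 0, 0],
    [-0.00375, 0.01, -0.2, 0, 0, 0],
    [-0.00375, 0.01, -0.233, 0, 0, 0],
    [-0.00375, 0.01, -0.233, 0, 0, 0],
  ],
)

```text
time: 21.28
eef_pos: [0.4556, 0.4853, 0.1281]
tcp_rot: [0.575, 0.818, -0.003, -0.001]
contact_force: [-0.3, -0.0, 0.8]
opening: 0.804
finger_force: 0.0
```

Call:
apply_moves(
  series=[
    [0, 0, 0, 0, 0, 0],
    [0, 0, 0, 0, 0, 0],
    [0, 0, 0, 0, 0, 0],
    [0, 0, 0, 0, 0, 0],
    [0, 0, 0, 0, 0, 0],
    [0, 0, 0, 0, 0, 0],
  ],
  jaw=0,
  squeeze=60,
)

```text
time: 22.02
eef_pos: [0.4582, 0.4889, 0.137]
tcp_rot: [0.574, 0.819, 0.003, 0.001]
contact_force: [-2.8, -2.1, 10.3]
opening: -0.003
finger_force: 5.2
```

```bash
python3 - <<'E'
from h import *
st=ctrl.get_state()
im=save('scene','s4.png');w=save('wrist','g2.png')
for n,t in (('scene','tin_standing'),('wrist','tin_standing'),('wrist','tin_fallen')):
    for d in ctrl.silhouettes(t,n):
        c=max(cv2.findContours(d['pixels'].astype(np.uint8),0,1)[0],key=cv2.contourArea)
        print(n,t,round(d['p'],2),(np.array(d['xy'])*[640,400]).round(0),cv2.boundingRect(c))
print(proj('scene',[[.457,.488,.14],[.457,.488,0]]))
a=cv2.resize(im[90:210,420:540],(390,390),interpolation=cv2.INTER_CUBIC)
b=cv2.resize(w[100:400,190:450],(390,450),interpolation=cv2.INTER_CUBIC)
o=np.zeros((450,790,3),np.uint8);o[:390,:390]=a;o[:,400:]=b
cv2.imwrite('pics/g2o.png',o[:,:,::-1])
E
```

```text
scene tin_standing 0.73 [326. 166.] (310, 140, 26, 49)
scene tin_standing 0.63 [225. 200.] (211, 184, 31, 29)
scene tin_standing 0.62 [359. 162.] (348, 132, 25, 50)
[[488.13367312 132.71782061]
 [477.18221301 173.531787  ]]
```

View pics/g2o.png

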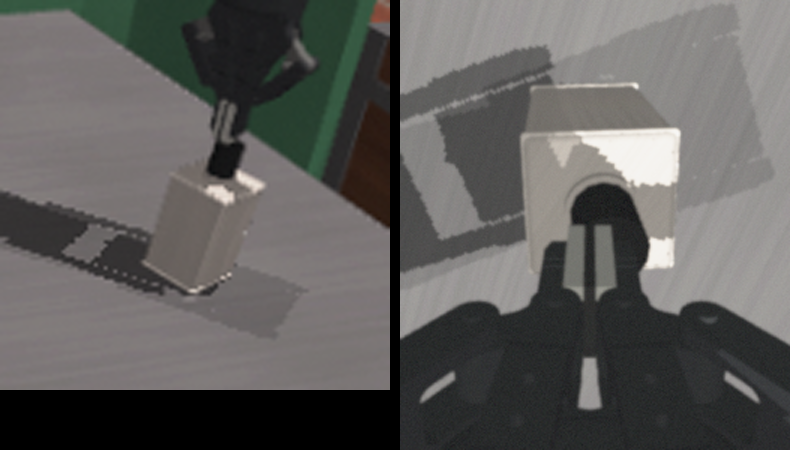

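The tin is still upright on the bench: left crop, base near (190,285). The jaws shut just on the near side of the cap, which is at right crop (608,225). I locate the tin from its top-face corners.

```bash
python3 - <<'E'
from h import *
st=ctrl.get_state(); print(st['eef_pos'].round(4),st['time'],st['contact_force'])
f=lambda L:np.array([[190+(x-400)/1.5,100+y/1.5] for x,y in L])-.17
for z in (.105,.11):
    P=unproj('wrist',f([(525,132),(680,129),(673,268),(530,270)]),z,st); 
    M=R.from_quat(st['tcp_rot']).as_matrix(); q=(P-st['eef_pos'])@M
    print(z,P.round(4)[:,:2].tolist(),'tool xy',(q*1000).round(1)[:,:2].tolist())
P=unproj('wrist',f([(530,85),(638,84)]),0,st); print('base edge tool',(((P-st['eef_pos'])@M)*1000).round(1)[:,:2].tolist())
P=unproj('wrist',f([(608,183)]),.14,st); print('cap far edge top',(((P-st['eef_pos'])@M)*1000).round(1)[:,:2].tolist())
E
```

```text
[0.4582 0.489  0.137 ] 22.275 [-2.58437095 -1.81743836 10.2527952 ]
0.105 [[0.4254, 0.5079], [0.4803, 0.5289], [0.5015, 0.4723], [0.4454, 0.4513]] tool xy [[28.9, -24.5], [30.0, 34.3], [-30.4, 34.9], [-31.2, -25.0]]
0.11 [[0.4256, 0.5095], [0.4789, 0.5299], [0.4995, 0.4749], [0.445, 0.4544]] tool xy [[30.4, -23.8], [31.4, 33.3], [-27.3, 34.0], [-28.0, -24.3]]
base edge tool [[26.9, -34.7], [27.4, 28.2]]
cap far edge top [[22.3, 5.8]]
```

```bash
python3 - <<'E'
from h import *
st=ctrl.get_state(); M=R.from_quat(st['tcp_rot']).as_matrix()
def crop(q): 
    p=proj('wrist',st['eef_pos']+np.array(q,float).reshape(-1,3)@M.T,st); return ((p-[190,100])*1.5+[400,0]).round(0).tolist()
print('tcp,tip',crop([[0,0,0],[0,0,.019],[.011,0,.019],[-.011,0,.019]]))
for x in (-.005,0,.01,.024): print(x,'cap +x edge top/bottom',crop([[x+.013,.005,st['eef_pos'][2]-.14],[x+.013,.005,st['eef_pos'][2]-.109],[x-.013,.005,st['eef_pos'][2]-.14]]))
T,K,d=campose('scene')
print('scene crop: tip, tcp, cap top', ((proj('scene',[st['eef_pos']-[0,0,.019],st['eef_pos'],[.458,.489,.14],[.458,.489,.109],[.458,.489,0]])-[420,90])*3.25).round(0).tolist())
E
```

```text
tcp,tip [[589.0, 241.0], [589.0, 216.0], [589.0, 189.0], [589.0, 242.0]]
-0.005 cap +x edge top/bottom [[605.0, 224.0], [602.0, 187.0], [604.0, 292.0]]
0 cap +x edge top/bottom [[605.0, 210.0], [603.0, 175.0], [604.0, 279.0]]
0.01 cap +x edge top/bottom [[605.0, 181.0], [603.0, 150.0], [604.0, 253.0]]
0.024 cap +x edge top/bottom [[606.0, 138.0], [603.0, 114.0], [605.0, 215.0]]
scene crop: tip, tcp, cap top [[217.0, 161.0], [222.0, 142.0], [223.0, 139.0], [215.0, 170.0], [187.0, 272.0]]
```

The evidence (cap dome centred under the TCP, light pads ending at its top, 10 N upward) says the jaws closed over the top edge of the cap and slipped off. I open, back up, re-measure and grasp deeper.

Call:
apply_moves(
  series=[
    [0, 0, 0.01, 0, 0, 0],
    [0, 0, 0.02, 0, 0, 0],
    [0, 0, 0.02, 0, 0, 0],
  ],
)

```text
time: 22.65
eef_pos: [0.4572, 0.4879, 0.1487]
tcp_rot: [0.574, 0.819, 0.001, 0.0]
contact_force: [-0.0, -0.3, 0.8]
opening: 0.005
finger_force: 0.0
```

Call:
apply_moves(
  series=[
    [0, 0, 0.06, 0, 0, 0],
    [0, 0, 0.12, 0, 0, 0],
    [0, 0, 0.17, 0, 0, 0],
    [0, 0, 0.17, 0, 0, 0],
    [0, 0, 0.17, 0, 0, 0],
  ],
  jaw=0.8,
)

```text
time: 23.28
eef_pos: [0.4563, 0.4871, 0.282]
tcp_rot: [0.574, 0.819, -0.001, -0.0]
contact_force: [0.2, -0.3, -1.6]
opening: 0.799
finger_force: 0.0
```

```bash
cat > fit.py <<'E'
from h import *
from scipy.optimize import minimize
st=ctrl.get_state(); print(st['time'],st['eef_pos'].round(4)); M=R.from_quat(st['tcp_rot']).as_matrix()
im=save('wrist','fit%d.png'%int(st['time']*100))
for t in ('tin_standing','tin_fallen'):
    for d in ctrl.silhouettes(t,'wrist'):
        print(t,round(d['p'],2),(np.array(d['xy'])*[640,400]).round(0))
        if abs(d['xy'][0]*640-316)<60 and d['p']>.3:
            m=d['pixels'].astype(np.uint8)
            def ren(p):
                a=p[2];A=np.array([[np.cos(a),-np.sin(a)],[np.sin(a),np.cos(a)]])
                r=np.zeros((400,640),np.uint8)
                pts=[]
                for s,zs in ((.03,(0,.105)),):
                    for z in zs: pts.append(np.c_[np.array([[s,s],[-s,s],[-s,-s],[s,-s]])@A.T+p[:2],np.full(4,z)])
                th=np.linspace(0,6.28,24);cap=np.vstack([np.c_[p[0]+.013*np.cos(th),p[1]+.013*np.sin(th),np.full(24,z)] for z in (.109,.14)])
                for P in (np.vstack(pts),cap):
                    cv2.fillConvexPoly(r,cv2.convexHull(np.round(proj('wrist',P,st)*16).astype(np.int32)),1,shift=4)
                return r
            f=lambda p:(ren(p)!=m).sum()/m.sum()
            best=min((minimize(f,[st['eef_pos'][0]+dx,st['eef_pos'][1]+dy,np.radians(20)],method='Nelder-Mead',options=dict(initial_simplex=np.array([st['eef_pos'][0]+dx,st['eef_pos'][1]+dy,np.radians(20)])+np.array([[0,0,0],[.01,0,0],[0,.01,0],[0,0,.15]]))) for dx in (-.01,.01) for dy in (-.01,.01)),key=lambda r:r.fun)
            print('fit',best.x[:2].round(4),np.degrees(best.x[2]).round(1),round(best.fun,3))
E
python3 fit.py
```

```text
23.275 [0.4563 0.4871 0.282 ]
tin_standing 0.76 [171. 389.]
tin_standing 0.74 [396. 347.]
tin_fallen 0.77 [317. 169.]
fit [0.4559 0.4865] 20.2 0.035
```

The fit is excellent: the tin is upright at (0.456, 0.4865), yaw 20.2°. I descend about 14 mm deeper than before.

Call:
apply_moves(
  series=[
    [-0.001, -0.001, -0.07, 0, 0, 0],
    [-0.001, -0.001, -0.13, 0, 0, 0],
    [-0.001, -0.001, -0.17, 0, 0, 0],
    [-0.001, -0.001, -0.19, 0, 0, 0],
    [-0.001, -0.001, -0.2, 0, 0, 0],
    [-0.001, -0.001, -0.205, 0, 0, 0],
    [-0.001, -0.001, -0.205, 0, 0, 0],
  ],
)

```text
time: 24.3
eef_pos: [0.4565, 0.4872, 0.1208]
tcp_rot: [0.574, 0.819, 0.001, 0.0]
contact_force: [0.5, 0.3, 0.5]
opening: 0.798
finger_force: 0.0
```

Call:
apply_moves(
  series=[
    [0, 0, 0, 0, 0, 0],
    [0, 0, 0, 0, 0, 0],
    [0, 0, 0, 0, 0, 0],
    [0, 0, 0, 0, 0, 0],
    [0, 0, 0, 0, 0, 0],
    [0, 0, 0, 0, 0, 0],
  ],
  jaw=0,
)

```text
time: 25.05
eef_pos: [0.4566, 0.4871, 0.1206]
tcp_rot: [0.574, 0.819, 0.001, 0.0]
contact_force: [1.0, 0.5, 5.4]
opening: 0.279
finger_force: 59.1
```

Call:
apply_moves(
  series=[
    [0, 0, 0.03, 0, 0, 0],
    [0, 0, 0.09, 0, 0, 0],
    [0, 0, 0.17, 0, 0, 0],
    [0, 0, 0.25, 0, 0, 0],
    [0.005, -0.05, 0.25, 0, 0, -0.1],
    [0.015, -0.12, 0.25, 0, 0, -0.2],
    [0.023, -0.2, 0.25, 0, 0, -0.3],
    [0.03, -0.28, 0.25, 0, 0, -0.4],
    [0.04, -0.36, 0.25, 0, 0, -0.5],
    [0.05, -0.44, 0.25, 0, 0, -0.615],
    [0.06, -0.52, 0.25, 0, 0, -0.615],
    [0.07, -0.6, 0.25, 0, 0, -0.615],
    [0.08, -0.68, 0.25, 0, 0, -0.615],
    [0.09, -0.76, 0.25, 0, 0, -0.615],
    [0.0985, -0.82, 0.25, 0, 0, -0.615],
    [0.0985, -0.8425, 0.25, 0, 0, -0.615],
    [0.0985, -0.8425, 0.25, 0, 0, -0.615],
    [0.0985, -0.8425, 0.25, 0, 0, -0.615],
    [0.0985, -0.8425, 0.25, 0, 0, -0.615],
  ],
)

```text
time: 27.42
eef_pos: [0.5347, -0.1855, 0.3194]
tcp_rot: [0.753, 0.658, -0.0, -0.0]
contact_force: [0.7, -0.7, -4.7]
opening: 0.277
finger_force: 59.7
```

```bash
cat > fitc.py <<'E'
from h import *
st=ctrl.get_state(); print({k:np.round(st[k],4).tolist() for k in ('time','eef_pos','opening','contact_force')})
M=R.from_quat(st['tcp_rot']).as_matrix(); print('tool y ang',np.degrees(np.arctan2(M[1,1],M[0,1])).round(2))
im=save('wrist','cc.png')
# crate orange rim / divider edges: compare network silhouette with the model outline
for d in ctrl.silhouettes('crate','wrist')[:1]:
    m=d['pixels'].astype(np.uint8); c=max(cv2.findContours(m,0,1)[0],key=cv2.contourArea)
    print('crate',round(d['p'],2),cv2.boxPoints(cv2.minAreaRect(c)).round(0).tolist(),cv2.boundingRect(c))
C=np.array([.575,-.192]);a=np.radians(-7.5);A=np.array([[np.cos(a),-np.sin(a)],[np.sin(a),np.cos(a)]])
P=np.array([[.089,.129],[-.089,.129],[-.089,-.129],[.089,-.129]])@A.T+C
print('model rim',proj('wrist',np.c_[P,np.full(4,.124)],st).round(0).tolist())
for t in ('paste_pot','tin_standing'):
    for d in ctrl.boxes_of(t,'wrist')[:6]: print(t,round(d['p'],2),(np.array(d['xy'])*[640,400]).round(0))
E
python3 fitc.py
```

```text
{'time': 27.425, 'eef_pos': [0.5347, -0.1855, 0.3194], 'opening': 0.2766, 'contact_force': [0.6849, -0.7499, -4.6829]}
tool y ang -7.67
crate 0.56 [[227.0, 258.0], [260.0, 17.0], [463.0, 45.0], [431.0, 286.0]] (255, 33, 207, 247)
model rim [[450.0, 42.0], [265.0, 42.0], [276.0, 278.0], [424.0, 277.0]]
tin_standing 0.64 [392. 233.]
tin_standing 0.59 [173.  21.]
```

Call:
apply_moves(
  series=[
    [0, -0.001, -0.04, 0, 0, 0],
    [0, -0.001, -0.07, 0, 0, 0],
    [0, -0.001, -0.09, 0, 0, 0],
    [0, -0.001, -0.11, 0, 0, 0],
    [0, -0.001, -0.13, 0, 0, 0],
    [0, -0.001, -0.1425, 0, 0, 0],
    [0, -0.001, -0.1425, 0, 0, 0],
  ],
)

```text
time: 28.5
eef_pos: [0.5343, -0.1878, 0.2046]
tcp_rot: [0.754, 0.657, -0.001, -0.001]
contact_force: [-0.1, -0.1, -4.3]
opening: 0.27
finger_force: 59.6
```

No contact on the way in. I lower to just above the floor, then touch down.

Call:
apply_moves(
  series=[
    [0, 0, -0.02, 0, 0, 0],
    [0, 0, -0.04, 0, 0, 0],
    [0, 0, -0.06, 0, 0, 0],
    [0, 0, -0.068, 0, 0, 0],
    [0, 0, -0.073, 0, 0, 0],
    [0, 0, -0.075, 0, 0, 0],
    [0, 0, -0.075, 0, 0, 0],
    [0, 0, -0.075, 0, 0, 0],
  ],
)

```text
time: 29.5
eef_pos: [0.5351, -0.1882, 0.1462]
tcp_rot: [0.754, 0.657, -0.0, 0.001]
contact_force: [0.1, 0.8, -4.1]
opening: 0.276
finger_force: 59.6
```

Call:
apply_moves(
  series=[
    [0, 0, -0.0015, 0, 0, 0],
    [0, 0, -0.003, 0, 0, 0],
    [0, 0, -0.003, 0, 0, 0],
    [0, 0, -0.003, 0, 0, 0],
  ],
)

```text
time: 30.0
eef_pos: [0.5352, -0.1884, 0.1446]
tcp_rot: [0.754, 0.657, -0.0, 0.001]
contact_force: [-2.1, 1.6, 5.2]
opening: 0.275
finger_force: 60.6
```

Contact came at TCP 0.1446, exactly the floor height expected. I release and retreat.

Call:
apply_moves(
  series=[
    [0, 0, 0.001, 0, 0, 0],
    [0, 0, 0.001, 0, 0, 0],
    [0, 0, 0.001, 0, 0, 0],
    [0, 0, 0.001, 0, 0, 0],
  ],
  jaw=0.45,
)

```text
time: 30.5
eef_pos: [0.5348, -0.1881, 0.1439]
tcp_rot: [0.754, 0.657, -0.0, 0.0]
contact_force: [0.4, 0.4, -1.4]
opening: 0.45
finger_force: 0.0
```

Call:
apply_moves(
  series=[
    [0, 0, 0.02, 0, 0, 0],
    [0, 0, 0.05, 0, 0, 0],
    [0, 0, 0.11, 0, 0, 0],
    [0, 0, 0.18, 0, 0, 0],
    [0, 0, 0.25, 0, 0, 0],
    [0, 0.1, 0.25, 0, 0, 0],
    [0, 0.2, 0.25, 0, 0, 0],
    [0, 0.3, 0.25, 0, 0, 0],
    [0, 0.4, 0.25, 0, 0, 0],
    [0, 0.5, 0.25, 0, 0, 0],
    [0, 0.6, 0.25, 0, 0, 0],
    [0, 0.65, 0.25, 0, 0, 0],
    [0, 0.65, 0.25, 0, 0, 0],
    [0, 0.65, 0.25, 0, 0, 0],
  ],
)

```text
time: 32.25
eef_pos: [0.534, 0.3351, 0.345]
tcp_rot: [0.752, 0.659, 0.0, 0.0]
contact_force: [0.0, 0.2, -1.2]
opening: 0.449
finger_force: 0.0
```

```bash
python3 - <<'E'
from h import *
im=save('top','tend.png')
C=np.array([.575,-.192]);a=np.radians(-7.5);A=np.array([[np.cos(a),-np.sin(a)],[np.sin(a),np.cos(a)]])
g=cv2.cvtColor(im,cv2.COLOR_RGB2GRAY)
for i,c in {5:(.04,.08),4:(.04,0),3:(.04,-.08),2:(-.04,.08),1:(-.04,0)}.items():
    p=A@np.array(c)+C; u,v=proj('top',[*p,.164])[0]; r=11
    x0,y0=int(u)-r,int(v)-r; s=g[y0:y0+2*r,x0:x0+2*r]
    n,l,stt,ct=cv2.connectedComponentsWithStats((s<110).astype(np.uint8))
    print(i,'exp',(round(u,1),round(v,1)),[(k[4],(q+[x0,y0]).round(1).tolist()) for k,q in zip(stt[1:],ct[1:])])
    s=np.array([[.03,.03],[-.03,.03],[-.03,-.03],[.03,-.03]])@A.T+p
    q=proj('top',np.c_[s,np.full(4,.129)]); mk=np.zeros_like(g); cv2.fillConvexPoly(mk,np.round(q).astype(int),1)
    print('   bright share of expected top', ((g>170)&(mk>0)).sum()/mk.sum())
for d in ctrl.silhouettes('tin_standing','top'):print(round(d['p'],2),(np.array(d['xy'])*[640,400]).round(0))
E
```

```text
5 exp (np.float64(345.5), np.float64(181.0)) [(np.int32(30), [349.7, 170.7]), (np.int32(116), [345.1, 183.5])]
   bright share of expected top 0.7436868686868687
4 exp (np.float64(382.5), np.float64(189.5)) [(np.int32(37), [385.8, 178.9]), (np.int32(118), [382.1, 192.1])]
   bright share of expected top 0.726010101010101
3 exp (np.float64(419.8), np.float64(198.0)) [(np.int32(19), [424.4, 187.5]), (np.int32(124), [418.2, 199.7])]
   bright share of expected top 0.7071078431372549
2 exp (np.float64(337.0), np.float64(217.3)) [(np.int32(108), [337.5, 218.9])]
   bright share of expected top 0.7663782447466008
1 exp (np.float64(374.6), np.float64(226.1)) [(np.int32(111), [374.3, 227.0])]
   bright share of expected top 0.7602409638554217
0.68 [226. 287.]
0.62 [278. 286.]
0.47 [343. 184.]
```

Both new caps sit where the model expects, within about 2 px (≈4 mm), at (418,200) and (374,227). The other caps haven't moved and the arm is clear. I hand in.

```bash
python3 -c "
from plant import ctrl
print(ctrl.sign_off())"
```

```text
the job is handed in; nothing more can be done
None
```

I handed the job in at about 32 s, but the sign-off gave no verdict. By camera check, the standing tin is upright in cell 3 and the fallen tin in cell 1, after being stood on the bench, let go and retaken by its cap (first cap grip slipped); the three crate tins' caps are where they began.

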